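Open the dial padlock on the alloy box and hold it up

ROBOT

A 6-joint arm with a two-finger parallel gripper is mounted at the origin on the work surface. World frame = base frame: x ahead of the robot, y to its left, z up, the work surface at z = 0. Lengths are in m, angles in rad, forces in N, time in s.
With the tool pointing down it reaches from about 0.4 to 0.825 m from the base axis. Payload 7 kg.
Tool frame: the origin (TCP) lies at the very end of the fingers, on their centre line; the grasp point (between the pads) lies 19 mm behind it; z points along the fingers, y is the line along which they close (so a half turn about z gives the same grasp; the last joint's range is limited). The gripper opens to 85 mm and grips with 20 to 120 N. Pads are 22 mm wide; open, the fingers measure 114 mm over their backs; the gripper's body (76 mm by 85 mm) begins 54 mm behind the grasp point. The pads swing forward as they close: fully open they stand 13 mm farther back than shut.
Start: joints at [1.433, 0.359, 0.012, 0, -1.224, -0.288], TCP at [0.279, 0.615, 0.231] pointing down, gripper open.
Joint ranges: [-3.07, 3.07], [-1.43, 2.12], [-1.02, 1.25], [-3.03, 1.67], [-3.05, -0], [-3.03, 3.03]. Speed limits (rad/s): [2.39, 2.39, 3.01, 3.14, 3.14, 3.14].

INTERFACE

Orientations are given as a unit quaternion [x, y, z, w].
In Python, from bench import bot gives the robot as it stands.
- The arm moves only by the tool drive_tool, never from a script. Its argument "moves" is a list of rows, each a list of 7 numbers: the shift along the tool's x, y, z in units of 30 mm (1.0 is 30 mm), then the turn, a rotation vector about the tool's x, y, z in units of 10 degrees (1.0 is 10 degrees), then the finger opening in mm, from 0 to 85.4. A call has 1 to 5 rows; each row shifts and turns the commanded pose from where the row before left it, along the tool's axes as they then stand; what a row does not reach is not made up. A row lasts 1/8 s, in which the tool goes at most 62.5 mm and 10.7 degrees, less where a joint would pass 70% of its speed; a pose out of reach is approached as far as the arm can. A call is refused whole if a number of a shift passes 1 or a number of a turn 1, either way. A call with a gripper value outside its range is refused whole. The fingers move at their own pace and stop on an object; "force" is the grip in N (left out, the last holds). Time passes only in rows, so rows that do not move let the fingers close. It gives the time, the measured TCP pose, the force, the opening and the grip force at its end, in the units of the state.
- bot.read_state(): the state, without advancing time (a new reading comes with each control period).
- bot.get_image(name): name is "side" or "top" or "wrist"; returns (picture, depth): 420x560x3 uint8, blue, green, red; 420x560 float32, m along the optical axis (not along the pixel's ray), 0 where there is no reading.
- bot.get_calibration(name): a dict with "fovy" (degrees; the focal length in pixels is half the picture's height over the tangent of half this angle, whatever the lens; pixels are square), "cx", "cy" (the principal point, pixels), "extrinsics" (4x4, takes a point from world to camera coordinates). Camera axes: x right, y down, z forward; pixel columns grow to the right and rows downward; lengths in m; the calibration is good to about 2 mm. A picture is of the moment at which its call begins: read the wrist's pose just before it. get_calibration takes no time and is no camera call; for the wrist camera it gives the pose at the moment of the call.
- bot.close_job(): hands the job in; it is judged then, once.
Trained networks look in the newest picture that a camera, given by its name, has taken for a name from the list of things; names that differ only in an ending like _2 or _b are one class to them, and where a whole thing is asked for, a point or a joint stands for the part that bears it (a point fixed in the world has none). Each returns a list of dicts, best first, with "confidence" (0 to 1); they miss things now and then, are a little off and sometimes report something else, mostly with a low value. They report only what shows in the picture. A call takes as long as a camera call. They do not tell look-alikes from the thing itself.
- bot.recognise(camera, thing): "at" ([x, y, z] in m, in world coordinates, good to about 4 mm: the middle of the surface that is visible of it).
- bot.spot_point(camera, thing): "at" ([x, y, z] in m, in world coordinates, good to about 4 mm: a listed point, or the origin of a listed thing).
The state is a dict: "t": time; "joint_pos": joint angles; "dq": joint speeds; "tau": joint torques, N m; "ee_pos": TCP position; "tcp_rot": TCP orientation; "force": force on the tool from outside, world axes, zero at the start; "wrist_torque": the same for the moment, N m; "gripper_width": finger opening in m; "grip_force": force on a finger pad.
Only numpy, scipy, OpenCV 4.12 (cv2) and the standard library are available. Lean on these libraries where they do the work, as an engineer would, in place of code of your own. Each camera call takes 0.05 s, during which the arm holds its last target. There are 200 camera calls.

TASK

The alloy box on the dental bench is shut with a dial padlock lying dial-up in its hasp, and nobody remembers the number: turn the dial clockwise (seen from above) and feel for the notch, where it clicks and the shackle springs out a little, then pull the shackle out as far as it goes. Lift the opened lock off the hasp and present it: finish while still holding it in the gripper, still, dial up and shackle open, at least a hand's breadth (10 cm) above the box. Leave the casts, tin and other things around it where they are.

Things in the scene. Friction and masses are not known exactly. Their poses are not given: they have to be found in the camera images.
- alloy_box: grey steel strongbox fixed to the bench, 240 (x) x 260 (y) x 60 high; origin at the centre of its underside, z up. On its flat top (z = 60) lies the lock in a seat centred at x -35, y -40: rails 5 to 8 high around the lock's case, 2 mm clear of it
- hasp_eye (a point): centre of the hasp's eye, 12 above the box top: a 12 mm square hole in an upright steel plate 20 wide (x), 4 thick (y), 23 high, fixed to the box at the lock's +y end. One shackle leg passes through it along y. It is closed above, so the lock can be lifted only once that leg is pulled out
- lock: loose padlock, about 0.45 kg, lying in the seat with the box's yaw: steel case 60 x 60 x 24 high. Origin at the centre of the case's underside, z up. Dial on top, on the z axis. The shackle is a level U of 8 mm bar, 12 above the underside, legs at x -22 and +22 (36 free between them) coming out of the +y face; the leg at x +22 passes the hasp's eye, plate at y 33 to 37
- dial_top (a point): centre of the top face of the round steel dial (38 diameter, 20 high, from 25 to 45 above the case's underside); its axis is the lock's z
- bow (a point): middle of the shackle's bow, on the centre line of the 8 mm bar, 12 above the box top; the bar runs along the lock's x here (straight for 24 mm). Shut it lies 68 from the lock's axis along +y; the shackle is pulled along the lock's +y. 27 mm are free between bow and eye plate
- dial (a joint): angle of the dial in rad, growing clockwise seen from above; turns with about 0.04 N m. Starts at 0 to 0.25, stop at -0.5. The notch lies 0.55 to 1.4 rad clockwise of the start, each time elsewhere (nothing shows where). There the shackle springs out 4 to 6 mm by itself and its stud catches the dial, which turns up to 0.3 rad more and then blocks (fingers slip on it)
- shackle (a joint): how far the shackle is out of the case in m: 0 shut (locked, under 0.001), about 0.005 to 0.006 after the click, 0.026 fully out at its stop. Needs 2 to 5 N and stays where it is left. From 0.020 its leg is clear of the hasp's eye
- cast: white plaster dental cast 56 x 62 x 24 high, standing on the box beyond the lock; leave alone. Origin under its centre
- wax_tin: round aluminium tin, 44 diameter, 22 high, standing on the box beyond the lock; leave alone
- polish_block: white polishing block 24 x 50 x 18 high, lying on the box past the shackle's end; leave alone
- cast2: second dental cast 56 x 62 x 24 high, on the bench to the left; leave alone
- mix_bowl: rubber mixing bowl, 110 diameter, 60 high, on the bench to the right; leave alone
- plaster_knife: plaster knife with wooden handle, 200 long, on the bench to the right; leave alone
- sep_bottle: white plastic bottle, 52 diameter, 120 high, on the bench to the left; leave alone
Not all that is in view belongs to the job. What is shaped like the lock but green is not meant. Of the things that look like the polish_block, the larger one is meant.

How it is judged:
On the way, in this order (a step that is already met when the one before it is completed fails the run):
1. the dial has found its notch: the shackle has sprung out by 3 mm (value of joint shackle above 0.003 m), for 0.1 s.
2. the shackle is pulled clear of the hasp's eye, the lock still in its seat (value of joint shackle above 0.02 m and z of lock in the frame of alloy_box below 0.075 m), for 0.1 s.
At the end, for the whole second after the job is handed in: the lock is held still by the fingers (over 2 N), its underside more than 95 mm above the box top and touching the box no more, dial up within 0.45 rad, shackle at least 19 mm out (z of lock in the frame of alloy_box above 0.155 m and value of joint shackle above 0.019 m and angle between lock's own z axis and vertical below 0.45 rad and linear speed of lock below 0.05 m/s and angular speed of lock below 0.5 rad/s and contact force between the fingers and lock above 2 N and contact force between lock and alloy_box below 0.1 N); the arm keeps its last pose, push and grip.
It fails at once if before the lock is open, the dial is turned backwards to its stop or forced far past the notch (value of joint shackle below 0.01 m and (value of joint dial above 1.75 rad or value of joint dial below -0.45 rad)).
It fails at once if a thing around the lock is shifted by more than 30 mm or knocked over (distance of any of cast, wax_tin, polish_block, cast2, mix_bowl, plaster_knife, sep_bottle from where it was at the start of the episode above 0.03 m).
It also fails if it takes over 67 s, if anything falls off the work surface, if the arm or the gripper's body presses on something with over 40 N, if the wrist force passes 120 N, or if a joint passes its speed limit or range.

## Working session

There is one attempt and no reset: what is moved stays moved. The work goes in short steps, Python scripts to look and compute and a tool call to move; the robot and the scene stay as the last step left them, time stands still between calls to the robot, and variables do not carry over. Pictures are saved under pics/ and viewed, at most 10 in all, crops included, and the job is handed in when it is done.

Besides the shell and the picture viewer there is one more tool, called after "Request:" as name([rows], argument=value, ...), one row to a line, values as JSON. drive_tool: Moves the arm, as the interface text tells. Its arguments: {"type":"object","properties":{"moves":{"type":"array"},"force":{"type":"number"}},"required":["moves"]}

```bash
mkdir -p pics; cat > h.py <<'E'
from bench import bot
import numpy as np, cv2
from scipy.spatial.transform import Rotation as R
def world(cam,cal,u,v,d):
    f=210/np.tan(np.radians(cal["fovy"])/2)
    p=np.array([(u-cal["cx"])/f*d,(v-cal["cy"])/f*d,d,1.])
    return (np.linalg.inv(np.array(cal["extrinsics"]))@p)[:3]
def pix(cal,P):
    f=210/np.tan(np.radians(cal["fovy"])/2)
    c=np.array(cal["extrinsics"])@np.r_[P,1]
    return np.round([c[0]/c[2]*f+cal["cx"],c[1]/c[2]*f+cal["cy"]],0)
E
python3 - <<'E'
from h import *
s=bot.read_state();print(s["t"],s["ee_pos"],s["tcp_rot"],s["force"],s["gripper_width"])
for c in ["top","side"]:
    im,d=bot.get_image(c);cal=bot.get_calibration(c);cv2.imwrite(f"pics/{c}0.png",im);np.save(f"{c}d.npy",d)
    print(c,cal["fovy"],np.round(cal["extrinsics"],3).tolist())
    for n in ["lock","dial_top","bow","hasp_eye","alloy_box","cast","wax_tin","polish_block"]:
        for r in bot.spot_point(c,n)[:3]: print(n,np.round(r["at"],3),round(r["confidence"],2),pix(cal,r["at"]))
E
```

```text
0.0 [0.27860795 0.614275   0.23035954] [ 9.77416339e-01 -2.11321061e-01 -9.65555286e-05  8.36082099e-04] [-0.01681373 -0.52377849 -0.57070424] 0.08536734760838671
top 52.913013498768045 [[-0.012, -1.0, -0.003, 0.026], [-0.999, 0.012, -0.052, 0.56], [0.052, 0.002, -0.999, 1.309], [0.0, 0.0, 0.0, 1.0]]
lock [ 0.501 -0.006  0.062] 0.94 [283. 233.]
dial_top [ 0.478 -0.211  0.042] 0.66 [349. 240.]
dial_top [ 0.502 -0.004  0.111] 0.52 [282. 233.]
bow [0.613 0.058 0.058] 0.55 [261. 197.]
bow [0.497 0.06  0.07 ] 0.54 [261. 235.]
bow [ 0.475 -0.146  0.011] 0.48 [327. 241.]
hasp_eye [0.524 0.034 0.073] 0.72 [269. 226.]
hasp_eye [0.47  0.138 0.059] 0.31 [235. 244.]
hasp_eye [ 0.616 -0.428 -0.002] 0.24 [414. 196.]
alloy_box [0.534 0.037 0.002] 0.58 [268. 223.]
cast [ 0.623 -0.023  0.057] 0.89 [288. 193.]
cast [ 0.5   -0.004  0.107] 0.73 [282. 234.]
cast [ 0.415  0.443 -0.   ] 0.65 [140. 262.]
wax_tin [0.615 0.056 0.054] 0.58 [262. 196.]
polish_block [0.468 0.132 0.061] 0.69 [237. 245.]
polish_block [ 0.486  0.25  -0.002] 0.57 [202. 239.]
side 47.89146729134602 [[-0.998, -0.065, 0.001, 0.584], [-0.048, 0.712, -0.7, 0.09], [0.045, -0.699, -0.714, 1.173], [0.0, 0.0, 0.0, 1.0]]
lock [ 0.502 -0.007  0.06 ] 0.89 [314. 213.]
lock [ 0.481 -0.212  0.001] 0.82 [321. 175.]
dial_top [ 0.502 -0.001  0.105] 0.8 [315. 202.]
dial_top [ 0.485 -0.217  0.041] 0.48 [320. 164.]
bow [0.498 0.066 0.072] 0.68 [315. 233.]
bow [ 0.478 -0.146  0.011] 0.56 [322. 189.]
hasp_eye [0.523 0.029 0.072] 0.66 [305. 220.]
alloy_box [0.533 0.035 0.   ] 0.59 [299. 241.]
cast [ 0.414  0.443 -0.   ] 0.66 [355. 412.]
cast [ 0.503 -0.005  0.066] 0.65 [313. 212.]
cast [ 0.619 -0.027  0.066] 0.59 [266. 203.]
wax_tin [0.611 0.059 0.058] 0.77 [267. 231.]
polish_block [0.466 0.131 0.053] 0.62 [328. 260.]
polish_block [ 0.502 -0.002  0.106] 0.55 [315. 201.]
polish_block [0.488 0.251 0.002] 0.45 [317. 319.]
```

```bash
python3 - <<'E'
import cv2,numpy as np
a=cv2.imread("pics/top0.png")[160:300,190:390];b=cv2.imread("pics/side0.png")[140:300,220:420]
a=cv2.resize(a,(600,420)[:2],interpolation=3);b=cv2.resize(b,None,fx=3,fy=3,interpolation=3)
cv2.imwrite("pics/c1.png",a);cv2.imwrite("pics/c2.png",b)
E
```

```text
(no output)
```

View pics/c1.png

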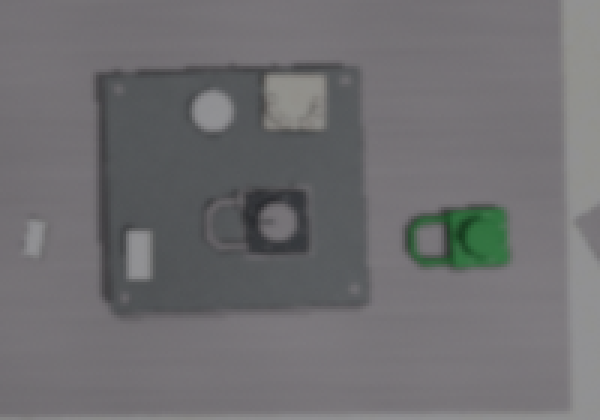

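View pics/c2.png

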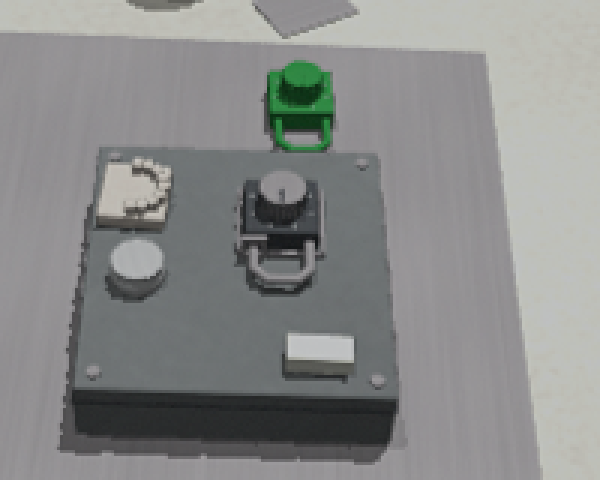

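Top view: the grey lock on the box is at (283,233), and the green look-alike is at (349,240) on the bench. The task means the grey one in the seat, which the crops confirm. Of the two white blocks, the larger one on the box at (237,245) is the polish_block. The lock's yaw is about +3°. I'll move above the lock now.

Request:
drive_tool([
  [1,1,0,0,0,0,85],
  [1,1,0,0,0,0,85],
  [1,1,0,0,0,0,85],
  [1,1,0,0,0,0,85],
  [1,1,0,0,0,0,85],
])

```text
t: 1.52
ee_pos: [0.3538, 0.4149, 0.2315]
tcp_rot: [0.977, -0.211, 0.0, -0.0]
force: [0.2, 0.3, -0.1]
gripper_width: 0.0847
grip_force: 0.0
```

Request:
drive_tool([
  [1,1,0,0,0,0,85],
  [1,1,0,0,0,0,85],
  [1,1,0,0,0,0,85],
  [1,1,0,0,0,0,85],
  [1,1,0,0,0,0,85],
])

```text
t: 2.15
ee_pos: [0.4285, 0.2163, 0.2317]
tcp_rot: [0.977, -0.211, 0.0, -0.0]
force: [0.4, -0.1, 0.4]
gripper_width: 0.0852
grip_force: 0.0
```

Request:
drive_tool([
  [1,1,0,0,0,0,85],
  [1,1,0,0,0,0,85],
  [1,1,0,0,0,0,85],
  [1,1,0,0,0,0,85],
  [0,0,0,0,0,0,85],
])

```text
t: 2.78
ee_pos: [0.4883, 0.0566, 0.2313]
tcp_rot: [0.977, -0.213, 0.0, 0.0]
force: [0.1, 0.1, 0.4]
gripper_width: 0.0849
grip_force: 0.0
```

```bash
cat >> h.py <<'E'
def st():
    s=bot.read_state();r=R.from_quat(s["tcp_rot"]).as_matrix()
    print("t",round(s["t"],2),"p",np.round(s["ee_pos"],4),"yaw",round(np.degrees(np.arctan2(r[1,0],r[0,0])),1),"z",np.round(r[:,2],3),"F",np.round(s["force"],1),"T",np.round(s["wrist_torque"],3),"w",round(s["gripper_width"],4),"g",round(s["grip_force"],1),"j",np.round(s["joint_pos"],2))
    return s,r
def togo(P):
    s,r=st();print("tool shift units",np.round(r.T@(np.array(P)-s["ee_pos"])/0.03,2))
E
python3 - <<'E'
from h import *
st()
cal=bot.get_calibration("wrist");im,d=bot.get_image("wrist");cv2.imwrite("pics/w1.png",im);np.save("w1d.npy",d)
for n in ["lock","dial_top","bow","hasp_eye","alloy_box","polish_block"]:
    for r in bot.spot_point("wrist",n)[:2]: print(n,np.round(r["at"],4),round(r["confidence"],2),pix(cal,r["at"]))
togo([.501,-.004,.2])
E
```

```text
t 2.77 p [0.4883 0.0566 0.2313] yaw -24.6 z [-0. -0. -1.] F [0.1 0.1 0.4] T [0.035 0.058 0.008] w 0.0849 g 0.0 j [ 0.52  0.05 -0.38  0.   -1.14  0.63]
lock [ 0.5015 -0.0098  0.0591] 0.9 [343. 141.]
dial_top [ 0.5031 -0.0023  0.1094] 0.97 [344. 152.]
dial_top [0.4722 0.1367 0.0575] 0.36 [210. 234.]
bow [ 0.4745 -0.1458  0.0129] 0.92 [477. 101.]
bow [0.4959 0.0629 0.0691] 0.63 [269. 183.]
hasp_eye [0.5006 0.0671 0.0701] 0.23 [263. 181.]
hasp_eye [ 0.4154  0.4437 -0.0028] 0.2 [ 25. 348.]
alloy_box [0.5342 0.0405 0.0046] 0.88 [275. 125.]
polish_block [ 0.4882  0.25   -0.0018] 0.78 [124. 241.]
polish_block [0.4705 0.1356 0.0589] 0.73 [211. 236.]
t 3.12 p [0.4877 0.0596 0.2314] yaw -24.3 z [ 0.  0. -1.] F [ 1.   0.7 -0.3] T [ 0.021 -0.004 -0.006] w 0.0849 g 0.0 j [ 0.52  0.05 -0.38 -0.   -1.14  0.62]
tool shift units [1.28 1.75 1.05]
```

View pics/w1.png

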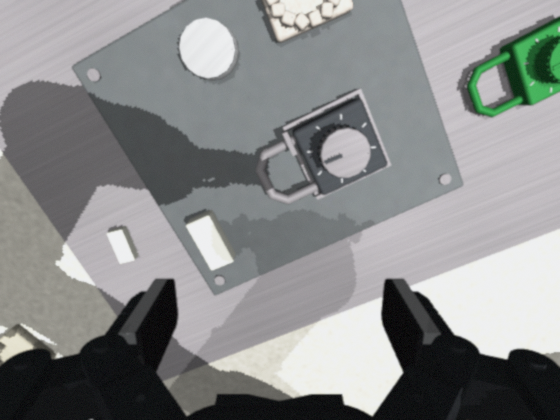

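The wrist view shows the grey lock with its dial at (344,152), the bow at about (267,183), and the polish block at (210,240). I'll refine the dial centre and yaw from depth.

```bash
cat >> h.py <<'E'
def cloud(cam,d,cal):
    f=210/np.tan(np.radians(cal["fovy"])/2);v,u=np.mgrid[:420,:560]
    P=np.stack([(u-cal["cx"])/f*d,(v-cal["cy"])/f*d,d,np.ones_like(d)],-1)
    W=(P@np.linalg.inv(np.array(cal["extrinsics"])).T)[...,:3];W[d==0]=9;return W
def box(W,lo,hi,c,r):
    m=(W[...,2]>lo)&(W[...,2]<hi)&(np.hypot(W[...,0]-c[0],W[...,1]-c[1])<r)
    q=W[m];(x,y),rad=cv2.minEnclosingCircle((q[:,:2]*1000).astype(np.float32));a=cv2.minAreaRect((q[:,:2]*1000).astype(np.float32))
    print(lo,hi,m.sum(),"circ",round(x,1),round(y,1),round(rad,1),"rect",np.round(a[0],1),np.round(a[1],1),round(a[2],1),"mean",np.round(q.mean(0)*1000,1))
E
python3 - <<'E'
from h import *
cal=bot.get_calibration("wrist")
W=cloud("wrist",np.load("w1d.npy"),cal)
box(W,.1,.112,(.502,-.004),.04)
box(W,.079,.089,(.502,-.004),.045)
box(W,.055,.064,(.535,.036),.2)
cal=bot.get_calibration("top");W=cloud("top",np.load("topd.npy"),cal)
box(W,.1,.112,(.502,-.004),.04)
box(W,.055,.064,(.535,.036),.2)
E
```

```text
0.1 0.112 2035 circ 500.6 -0.7 19.8 rect [ 5.005e+02 -4.000e-01] [38.5 38.8] 58.0 mean [ 5.011e+02 -4.000e-01  1.043e+02]
0.079 0.089 3378 circ 500.3 1.1 41.7 rect [500.1   3. ] [60.3 67.3] 2.4 mean [505.    1.1  83.2]
0.055 0.064 61768 circ 533.6 41.1 175.1 rect [534.4  40.8] [240.1 260.1] 1.9 mean [534.8  47.3  59.5]
0.1 0.112 133 circ 500.0 -2.1 19.4 rect [500.  -2.] [36.3 36.4] 33.3 mean [500.2  -2.1 106. ]
0.055 0.064 4620 circ 534.7 40.1 174.8 rect [535.   39.1] [242.2 260.3] 1.6 mean [530.6  43.1  60.7]
```

Request:
drive_tool([
  [0.64,0.86,0.5,0,0,0,85],
  [0.63,0.86,0.5,0,0,0,85],
  [0,0,0.8,0,0,0,70],
  [0,0,0,0,0,0,70],
  [0,0,0,0,0,0,70],
])

```text
t: 3.75
ee_pos: [0.5017, -0.0034, 0.1782]
tcp_rot: [0.978, -0.211, 0.0, -0.0]
force: [0.1, 0.1, 0.1]
gripper_width: 0.0702
grip_force: 0.0
```

```bash
python3 - <<'E'
from h import *
togo([.501,-.003,.088])
im,d=bot.get_image("wrist");cal=bot.get_calibration("wrist")
W=cloud("wrist",d,cal)
box(W,.1,.112,(.502,-.004),.04)
togo([.501,-.003,.088])
E
```

```text
t 3.75 p [ 0.5017 -0.0034  0.1782] yaw -24.3 z [ 0.001 -0.    -1.   ] F [0.1 0.1 0.1] T [-0.044 -0.033 -0.014] w 0.0702 g 0.0 j [ 0.39  0.12 -0.44  0.   -1.01  0.76]
tool shift units [-0.03 -0.    3.01]
0.1 0.112 2635 circ 500.9 -3.7 19.8 rect [501.1  -3.5] [38.9 38.8] 78.9 mean [502.1  -4.  104.4]
t 3.8 p [ 0.5018 -0.0033  0.1784] yaw -24.3 z [ 0.001  0.    -1.   ] F [0.4 0.3 0.1] T [ 0.001  0.007 -0.019] w 0.0701 g 0.0 j [ 0.39  0.12 -0.44  0.   -1.01  0.76]
tool shift units [-0.03  0.    3.01]
```

Request:
drive_tool([
  [-0.03,0,1,0,0,0,60],
  [0,0,1,0,0,0,60],
  [0,0,0.7,0,0,0,60],
  [0,0,0.3,0,0,0,60],
  [0,0,0,0,0,0,60],
], force=25)

```text
t: 4.42
ee_pos: [0.5007, -0.0033, 0.0877]
tcp_rot: [0.977, -0.211, 0.0, 0.0]
force: [0.3, -0.2, 0.4]
gripper_width: 0.0602
grip_force: 0.0
```

Request:
drive_tool([
  [0,0,0,0,0,0,30],
  [0,0,0,0,0,0,30],
  [0,0,0,0,0,0,30],
  [0,0,0,0,0,0,30],
  [0,0,0,0,0,0,30],
])

```text
t: 5.05
ee_pos: [0.501, -0.0036, 0.0886]
tcp_rot: [0.977, -0.211, 0.001, -0.0]
force: [-1.1, -1.1, 6.5]
gripper_width: 0.0372
grip_force: 24.7
```

```bash
python3 - <<'E'
from h import *
st()
im,d=bot.get_image("wrist");cv2.imwrite("pics/w2.png",im);np.save("w2d.npy",d)
im,d=bot.get_image("side");cv2.imwrite("pics/s2.png",im[140:300,220:420])
E
```

```text
t 5.05 p [ 0.501  -0.0036  0.0886] yaw -24.4 z [ 0.002  0.    -1.   ] F [-1.1 -1.1  6.5] T [-0.427  0.644  0.03 ] w 0.0372 g 24.7 j [ 0.39  0.22 -0.56  0.   -0.79  0.76]
```

View pics/w2.png

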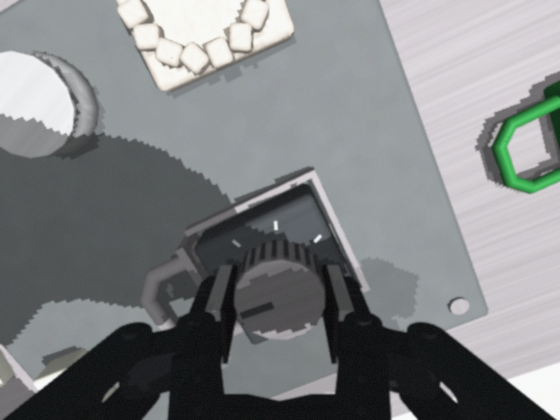

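The dial at about (280,298) is held between the pads, and the bow shows at about (160,285). Now I'll turn it clockwise.

Request:
drive_tool([
  [0,0,-0.05,0,0,1,30],
  [0,0,0,0,0,1,30],
  [0,0,0,0,0,1,30],
  [0,0,0,0,0,0,30],
  [0,0,0,0,0,0,30],
])

```text
t: 5.78
ee_pos: [0.5002, -0.0036, 0.0888]
tcp_rot: [0.89, -0.455, -0.0, 0.0]
force: [-0.1, 1.3, -3.8]
gripper_width: 0.037
grip_force: 25.8
```

```bash
cat >> h.py <<'E'
def bowy():
    # outer edge of the shackle in y near the middle of the bow, from the side camera's depth
    im,d=bot.get_image("side");W=cloud("side",d,bot.get_calibration("side"))
    q=W[(W[...,2]>.068)&(W[...,2]<.08)&(abs(W[...,0]-.499)<.015)&(W[...,1]>.045)&(W[...,1]<.11)]
    print("bow px",len(q),"mean y",np.round(q[:,1].mean(),4) if len(q) else 0,"max",np.round(np.sort(q[:,1])[-3:],4) if len(q) else 0)
E
python3 - <<'E'
from h import *
st();bowy();st()
for r in bot.spot_point("side","bow")[:2]: print(np.round(r["at"],4))
E
```

```text
t 5.78 p [ 0.5002 -0.0036  0.0888] yaw -54.2 z [-0.  0. -1.] F [-0.1  1.3 -3.8] T [ 0.105 -0.014 -0.007] w 0.037 g 25.8 j [ 0.39  0.22 -0.56 -0.   -0.8   0.24]
bow px 48 mean y 0.0664 max [0.071  0.0711 0.0718]
t 5.83 p [ 0.5002 -0.0036  0.0888] yaw -54.2 z [-0.  0. -1.] F [-0.1  0.2 -3.3] T [-0.007  0.022  0.032] w 0.0369 g 25.8 j [ 0.39  0.22 -0.56 -0.   -0.8   0.24]
[0.5021 0.0673 0.0725]
```

Request:
drive_tool([
  [0,0,0.02,0,0,0.8,30],
  [0,0,0,0,0,0,30],
])

```text
t: 6.12
ee_pos: [0.5003, -0.0037, 0.0886]
tcp_rot: [0.856, -0.517, 0.0, 0.0]
force: [-2.8, 1.1, 3.8]
gripper_width: 0.0369
grip_force: 26.5
```

```bash
python3 -c "
from h import *
st();bowy()"
```

```text
t 6.12 p [ 0.5003 -0.0037  0.0886] yaw -62.3 z [-0. -0. -1.] F [-2.8  1.1  3.8] T [ 0.061  1.239 -0.118] w 0.0369 g 26.5 j [ 0.39  0.22 -0.56  0.   -0.8   0.1 ]
bow px 49 mean y 0.066 max [0.0715 0.0716 0.0737]
```

Request:
drive_tool([
  [0,0,0,0,0,0.8,30],
  [0,0,0,0,0,0,30],
])

```text
t: 6.42
ee_pos: [0.5003, -0.0037, 0.0886]
tcp_rot: [0.818, -0.575, 0.0, 0.0]
force: [-3.0, -0.3, 5.3]
gripper_width: 0.0369
grip_force: 26.7
```

```bash
python3 -c "
from h import *
st();bowy()"
```

```text
t 6.42 p [ 0.5003 -0.0037  0.0886] yaw -70.3 z [ 0. -0. -1.] F [-3.  -0.3  5.3] T [ 0.171  1.395 -0.053] w 0.0369 g 26.7 j [ 0.39  0.22 -0.56  0.   -0.8  -0.04]
bow px 48 mean y 0.0661 max [0.0722 0.0722 0.0723]
```

Request:
drive_tool([
  [0,0,-0.01,0,0,0.8,30],
  [0,0,0,0,0,0,30],
])

```text
t: 6.72
ee_pos: [0.5003, -0.0037, 0.0887]
tcp_rot: [0.776, -0.631, 0.0, 0.0]
force: [-3.2, 0.1, 4.2]
gripper_width: 0.0367
grip_force: 26.5
```

```bash
python3 -c "
from h import *
st();bowy()"
```

```text
t 6.72 p [ 0.5003 -0.0037  0.0887] yaw -78.2 z [-0. -0. -1.] F [-3.2  0.1  4.2] T [ 0.064  1.144 -0.043] w 0.0367 g 26.5 j [ 0.39  0.22 -0.56  0.   -0.8  -0.18]
bow px 49 mean y 0.0662 max [0.0723 0.0726 0.0726]
```

Request:
drive_tool([
  [0,0,0,0,0,0.8,30],
  [0,0,0,0,0,0,30],
])

```text
t: 7.02
ee_pos: [0.5003, -0.0037, 0.0886]
tcp_rot: [0.73, -0.683, 0.0, 0.0]
force: [-3.6, 0.3, 3.7]
gripper_width: 0.0366
grip_force: 26.6
```

```bash
python3 -c "
from h import *
st();bowy()"
```

```text
t 7.03 p [ 0.5003 -0.0037  0.0886] yaw -86.2 z [-0. -0. -1.] F [-3.6  0.3  3.7] T [0.055 1.259 0.022] w 0.0366 g 26.6 j [ 0.39  0.22 -0.56  0.   -0.8  -0.32]
bow px 48 mean y 0.0661 max [0.0716 0.0718 0.072 ]
```

Request:
drive_tool([
  [0,0,0,0,0,0.8,30],
  [0,0,0,0,0,0,30],
])

```text
t: 7.32
ee_pos: [0.5003, -0.0037, 0.0886]
tcp_rot: [-0.681, 0.732, 0.0, -0.0]
force: [-3.6, -0.5, 5.4]
gripper_width: 0.0371
grip_force: 26.6
```

```bash
python3 -c "
from h import *
st();bowy()"
```

```text
t 7.33 p [ 0.5003 -0.0037  0.0886] yaw -94.1 z [-0. -0. -1.] F [-3.6 -0.5  5.4] T [0.098 1.386 0.006] w 0.0371 g 26.6 j [ 0.39  0.22 -0.56  0.   -0.8  -0.46]
bow px 53 mean y 0.0708 max [0.0771 0.0774 0.0775]
```

Request:
drive_tool([
  [0,0,0,0,0,0.8,30],
  [0,0,0,0,0,0,30],
])

```text
t: 7.62
ee_pos: [0.5004, -0.0037, 0.0886]
tcp_rot: [-0.628, 0.778, -0.0, -0.0]
force: [-3.9, -0.4, 5.2]
gripper_width: 0.0371
grip_force: 26.6
```

```bash
python3 -c "
from h import *
st();bowy()
im,d=bot.get_image('wrist');cv2.imwrite('pics/w3.png',im)"
```

```text
t 7.62 p [ 0.5004 -0.0037  0.0886] yaw -102.1 z [-0. -0. -1.] F [-3.9 -0.4  5.2] T [ 0.132  1.416 -0.034] w 0.0371 g 26.6 j [ 0.39  0.22 -0.56  0.   -0.8  -0.6 ]
bow px 53 mean y 0.0709 max [0.0766 0.0775 0.0786]
```

View pics/w3.png

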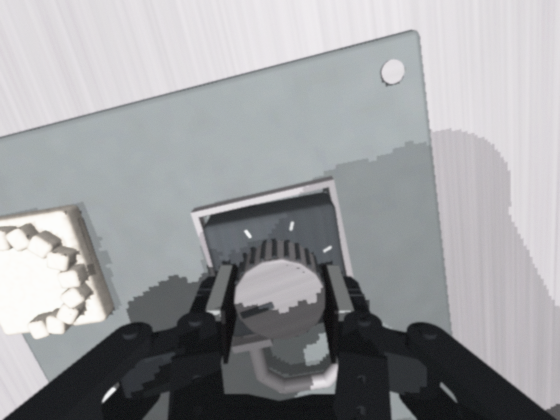

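The click is clear: the bow jumped 4.7 mm, and the picture shows the bow at about (295,380), further out. Next I'll release the dial, rise, and turn to line up with the bow.

Request:
drive_tool([
  [0,0,0,0,0,0,65],
  [0,0,0,0,0,0,65],
  [0,0,-0.5,0,0,0,65],
  [0,0,-1,0,0,0,65],
  [0,0,-1,0,0,1,65],
])

```text
t: 8.35
ee_pos: [0.5006, -0.0036, 0.1653]
tcp_rot: [-0.555, 0.832, -0.0, 0.0]
force: [-0.6, 0.6, 0.5]
gripper_width: 0.0648
grip_force: 0.0
```

Request:
drive_tool([
  [0,0,-1,0,0,1,65],
  [0,0,0,0,0,1,65],
  [0,0,0,0,0,1,65],
  [0,0,0,0,0,1,65],
  [0,0,0,0,0,1,30],
])

```text
t: 8.98
ee_pos: [0.5007, -0.0036, 0.1947]
tcp_rot: [-0.151, 0.989, 0.0, 0.001]
force: [0.1, 0.5, -0.3]
gripper_width: 0.0486
grip_force: 0.0
```

Request:
drive_tool([
  [0,0,0,0,0,1,30],
  [0,0,0,0,0,0.6,30],
  [0,0.8,0,0,0,0,30],
  [0,0,0,0,0,0,30],
  [0,0,0,0,0,0,30],
])

```text
t: 9.6
ee_pos: [0.4998, 0.0203, 0.1941]
tcp_rot: [-0.015, 1.0, 0.0, 0.0]
force: [0.4, -0.8, -0.1]
gripper_width: 0.0298
grip_force: 0.0
```

```bash
python3 - <<'E'
from h import *
st()
im,d=bot.get_image("wrist");cal=bot.get_calibration("wrist");cv2.imwrite("pics/w4.png",im)
W=cloud("wrist",d,cal)
q=W[(W[...,2]>.068)&(W[...,2]<.08)&(abs(W[...,0]-.498)<.010)&(W[...,1]>.05)&(W[...,1]<.1)]
print(len(q),q[:,1].min() if len(q) else 0,q[:,1].max() if len(q) else 0, q[:,2].max() if len(q) else 0)
q=W[(W[...,2]>.068)&(W[...,2]<.08)&(W[...,1]>.045)&(W[...,1]<.1)&(abs(W[...,0]-.498)<.035)]
print("x",q[:,0].min() if len(q) else 0,q[:,0].max() if len(q) else 0)
for r in bot.spot_point("wrist","bow")[:2]: print(np.round(r["at"],4),pix(cal,r["at"]))
bowy()
togo([.498,.070,.1])
E
```

```text
t 9.6 p [0.4998 0.0203 0.1941] yaw -178.3 z [ 0.001  0.    -1.   ] F [ 0.4 -0.8 -0.1] T [-0.068 -0.018 -0.028] w 0.0298 g 0.0 j [ 0.43  0.1  -0.42  0.   -1.05 -1.98]
272 0.06434618950759126 0.07476635598311329 0.0770027970769876
x 0.4752852815765605 0.5274499028488073
[0.5038 0.0669 0.0711] [339. 208.]
[ 0.4759 -0.1436  0.0135] [ 97. 153.]
bow px 53 mean y 0.0715 max [0.0776 0.0779 0.078 ]
t 9.75 p [0.4997 0.02   0.1937] yaw -178.4 z [ 0.  0. -1.] F [-0.4  0.1 -0.1] T [-0.039 -0.02   0.009] w 0.0302 g 0.0 j [ 0.43  0.1  -0.42  0.   -1.05 -1.98]
tool shift units [0.01 1.67 3.12]
```

View pics/w4.png

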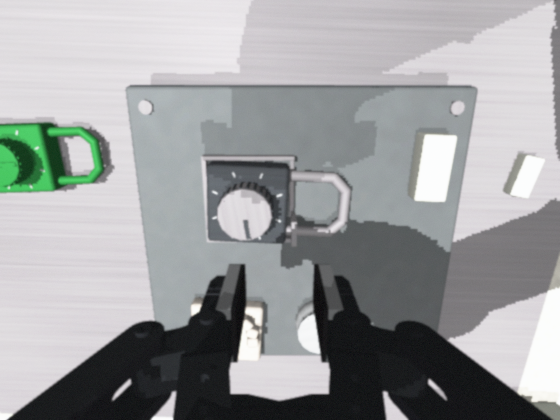

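The bow is at (345,203) and sits at y≈0.070. The finger gap and the polish block at (432,165) are both clear of the path. Descending onto the bow now.

Request:
drive_tool([
  [0.03,0.83,1,0,0,0,26],
  [0,0.84,1,0,0,0,26],
  [0,0,1,0,0,0,26],
  [0,0,0,0,0,0,26],
  [0,0,0,0,0,0,26],
], force=30)

```text
t: 10.38
ee_pos: [0.4981, 0.0703, 0.1045]
tcp_rot: [-0.014, 1.0, 0.0, 0.0]
force: [-0.0, 0.3, 0.5]
gripper_width: 0.026
grip_force: 0.0
```

Request:
drive_tool([
  [0,0,0.7,0,0,0,26],
  [0,0,0.5,0,0,0,26],
  [0,0,0,0,0,0,26],
  [0,0,0,0,0,0,26],
])

```text
t: 10.88
ee_pos: [0.4979, 0.0705, 0.0682]
tcp_rot: [-0.014, 1.0, 0.0, 0.0]
force: [-1.2, -0.5, -0.1]
gripper_width: 0.0262
grip_force: 0.0
```

Request:
drive_tool([
  [0,0,0.12,0,0,0,26],
  [0,0,0,0,0,0,5],
  [0,0,0,0,0,0,5],
  [0,0,0,0,0,0,5],
  [0,0,0,0,0,0,5],
])

```text
t: 11.5
ee_pos: [0.4978, 0.0708, 0.0641]
tcp_rot: [-0.014, 1.0, 0.0, 0.0]
force: [0.3, 3.2, 0.7]
gripper_width: 0.0065
grip_force: 31.3
```

```bash
python3 -c "
from h import *
st()"
```

```text
t 11.5 p [0.4978 0.0708 0.0641] yaw -178.4 z [ 0.001  0.    -1.   ] F [0.3 3.2 0.7] T [ 1.093 -0.149 -0.017] w 0.0065 g 31.3 j [ 0.53  0.26 -0.58 -0.   -0.74 -2.08]
```

Request:
drive_tool([
  [0,0.15,0,0,0,0,3],
  [0,0.15,0,0,0,0,3],
  [0,0.15,0,0,0,0,3],
  [0,0.15,0,0,0,0,3],
  [0,0,0,0,0,0,3],
])

```text
t: 12.12
ee_pos: [0.4969, 0.0889, 0.0639]
tcp_rot: [-0.014, 1.0, 0.0, 0.0]
force: [0.3, 0.3, 1.3]
gripper_width: 0.0069
grip_force: 31.5
```

Request:
drive_tool([
  [0,0.08,0,0,0,0,3],
  [0,0.07,0,0,0,0,3],
  [0,0,0,0,0,0,3],
  [0,0,0,0,0,0,3],
])

```text
t: 12.62
ee_pos: [0.4958, 0.092, 0.0635]
tcp_rot: [-0.014, 1.0, -0.001, -0.001]
force: [-0.3, -5.2, 1.0]
gripper_width: 0.0065
grip_force: 31.3
```

```bash
python3 -c "
from h import *
st()
for r in bot.recognise('side','dial_top')[:2]: print(r)
im,d=bot.get_image('side')
box(cloud('side',d,bot.get_calibration('side')),.1,.112,(.502,-.004),.04)"
```

```text
t 12.62 p [0.4958 0.092  0.0635] yaw -178.4 z [-0.002 -0.001 -1.   ] F [-0.3 -5.2  1. ] T [-1.978 -0.244  0.181] w 0.0065 g 31.3 j [ 0.57  0.26 -0.57  0.   -0.74 -2.12]
{'at': [0.5026, 0.0072, 0.108], 'confidence': 0.61}
0.1 0.112 0 circ 0.0 0.0 0.0 rect [0. 0.] [0. 0.] 0.0 mean [nan nan nan]h.py:25: RuntimeWarning: Mean of empty slice.
  print(lo,hi,m.sum(),"circ",round(x,1),round(y,1),round(rad,1),"rect",np.round(a[0],1),np.round(a[1],1),round(a[2],1),"mean",np.round(q.mean(0)*1000,1))
  ret = um.true_divide(
```

Request:
drive_tool([
  [0,0.06,0,0,0,0,3],
  [0,0,0,0,0,0,3],
  [0,0,0,0,0,0,3],
])

```text
t: 13.1
ee_pos: [0.495, 0.0925, 0.0632]
tcp_rot: [-0.014, 1.0, -0.002, -0.002]
force: [2.4, -11.2, 1.2]
gripper_width: 0.0069
grip_force: 31.2
```

Request:
drive_tool([
  [0,0.06,0,0,0,0,3],
  [0,0,0,0,0,0,3],
  [0,0,0,0,0,0,3],
])

```text
t: 13.48
ee_pos: [0.4946, 0.0927, 0.063]
tcp_rot: [-0.014, 1.0, -0.003, -0.002]
force: [4.5, -18.4, 0.4]
gripper_width: 0.0069
grip_force: 33.0
```

```bash
python3 -c "
from h import *
st()"
```

```text
t 13.47 p [0.4946 0.0927 0.063 ] yaw -178.4 z [-0.005 -0.006 -1.   ] F [  4.5 -18.4   0.4] T [-6.931 -1.731  0.371] w 0.0069 g 33.0 j [ 0.58  0.26 -0.57  0.   -0.74 -2.12]
```

It's hard against its stop. I'll relax, open, rise and look.

Request:
drive_tool([
  [0,-0.1,0,0,0,0,3],
  [0,0,0,0,0,0,24],
  [0,0,0,0,0,0,24],
  [0,0,-0.5,0,0,0,24],
  [0,0,-1,0,0,0,24],
])

```text
t: 14.1
ee_pos: [0.4962, 0.0935, 0.1093]
tcp_rot: [-0.014, 1.0, -0.0, -0.001]
force: [0.3, -0.3, 1.0]
gripper_width: 0.0243
grip_force: 0.0
```

Request:
drive_tool([
  [0,-0.6,-1,0,0,0,65],
  [0,-1,-1,0,0,0,65],
  [0,-1,-0.5,0,0,0,65],
  [0,0,0,0,0,0,65],
  [0,0,0,0,0,0,65],
])

```text
t: 14.72
ee_pos: [0.4989, 0.0158, 0.1843]
tcp_rot: [-0.014, 1.0, 0.0, 0.0]
force: [-0.4, 0.7, -0.7]
gripper_width: 0.0651
grip_force: 0.0
```

```bash
python3 - <<'E'
from h import *
st()
im,d=bot.get_image("wrist");cal=bot.get_calibration("wrist");cv2.imwrite("pics/w5.png",im)
W=cloud("wrist",d,cal)
box(W,.1,.112,(.502,-.004),.04)
q=W[(W[...,2]>.068)&(W[...,2]<.08)&(abs(W[...,0]-.498)<.010)&(W[...,1]>.06)&(W[...,1]<.115)]
print(len(q),q[:,1].min() if len(q) else 0,q[:,1].max() if len(q) else 0)
togo([.501,-.0035,.1])
E
```

```text
t 14.72 p [0.4989 0.0158 0.1843] yaw -178.4 z [ 0.001  0.001 -1.   ] F [-0.4  0.7 -0.7] T [-0.019 -0.    -0.033] w 0.0651 g 0.0 j [ 0.43  0.11 -0.44 -0.   -1.03 -1.97]
0.1 0.112 2498 circ 499.9 -1.1 20.0 rect [499.9  -0.8] [38.7 38.9] 80.1 mean [498.9  -0.8 103.7]
285 0.08877496509941935 0.09698165889095223
t 14.78 p [0.4988 0.0159 0.1839] yaw -178.4 z [-0.  0. -1.] F [0.1 0.5 0.2] T [-0.052 -0.01  -0.014] w 0.0649 g 0.0 j [ 0.43  0.11 -0.44 -0.   -1.03 -1.97]
tool shift units [-0.06 -0.65  2.8 ]
```

View pics/w5.png

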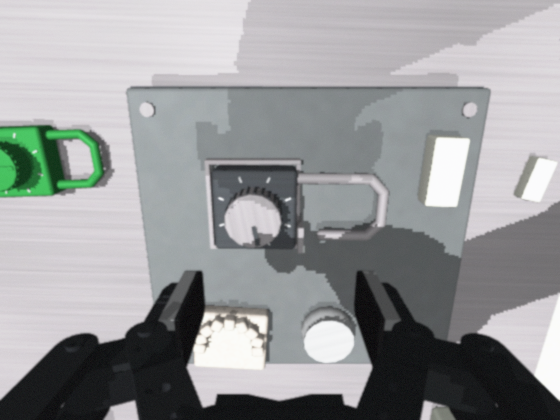

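The shackle is fully out: the bow is 94 mm from the dial axis, and the free leg end at (320,232) is clear of the eye at (300,233). I'll grip the dial and lift.

Request:
drive_tool([
  [-0.04,-0.56,0.8,0,0,0,65],
  [0,0,0.9,0,0,0,65],
  [0,0,0.9,0,0,0,60],
  [0,0,0.55,0,0,0,60],
  [0,0,0,0,0,0,60],
], force=70)

```text
t: 15.4
ee_pos: [0.4995, -0.0009, 0.0879]
tcp_rot: [-0.014, 1.0, -0.001, -0.002]
force: [-1.5, -0.5, 0.4]
gripper_width: 0.06
grip_force: 0.0
```

Request:
drive_tool([
  [0,0,0,0,0,0,30],
  [0,0,0,0,0,0,30],
  [0,0,0,0,0,0,30],
  [0,0,0,0,0,0,30],
  [0,0,0,0,0,0,30],
])

```text
t: 16.02
ee_pos: [0.5013, -0.0015, 0.0906]
tcp_rot: [-0.014, 1.0, -0.0, 0.001]
force: [-0.4, -3.9, 6.0]
gripper_width: 0.0352
grip_force: 69.6
```

```bash
python3 -c "
from h import *
st()"
```

```text
t 16.02 p [ 0.5013 -0.0015  0.0906] yaw -178.4 z [ 0.002 -0.    -1.   ] F [-0.4 -3.9  6. ] T [-1.884  0.12   0.029] w 0.0352 g 69.6 j [ 0.39  0.22 -0.55  0.   -0.8  -1.93]
```

Request:
drive_tool([
  [0,0,-0.2,0,0,0,30],
  [0,0,-0.3,0,0,0,30],
  [0,0,-0.5,0,0,0,30],
  [0,0,-0.5,0,0,0,30],
  [0,0,0,0,0,0,30],
])

```text
t: 16.65
ee_pos: [0.5017, -0.0008, 0.1362]
tcp_rot: [-0.014, 1.0, 0.001, 0.002]
force: [-0.4, -0.5, -4.6]
gripper_width: 0.0352
grip_force: 70.7
```

```bash
python3 -c "
from h import *
st()
im,d=bot.get_image('side');cv2.imwrite('pics/s6.png',cv2.resize(im[100:300,200:450],None,fx=3,fy=3))"
```

```text
t 16.65 p [ 0.5017 -0.0008  0.1362] yaw -178.4 z [ 0.003  0.001 -1.   ] F [-0.4 -0.5 -4.6] T [-0.093 -0.083  0.001] w 0.0352 g 70.7 j [ 0.39  0.16 -0.5   0.   -0.91 -1.93]
```

View pics/s6.png

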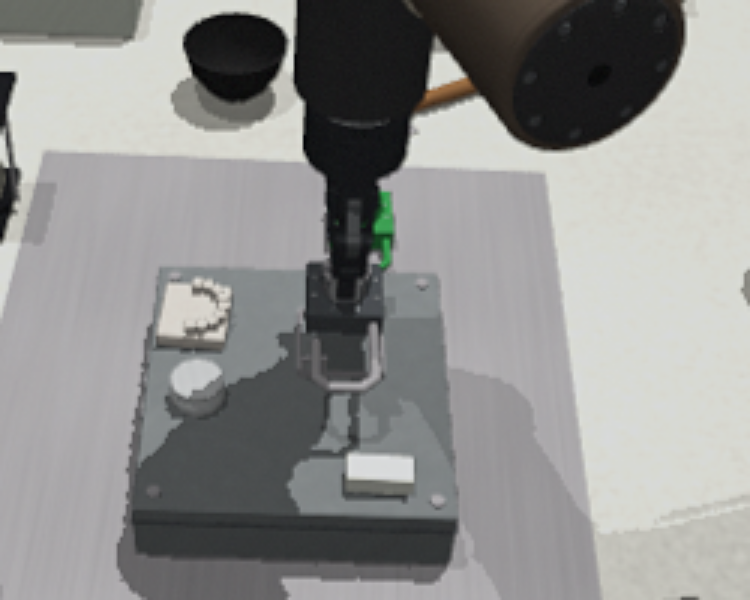

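The lock hangs level with its shackle open (bow at about (345,383)), and the force on the tool, -4.6 N, matches its weight. Lifting on.

Request:
drive_tool([
  [0,0,-0.6,0,0,0,30],
  [0,0,-0.8,0,0,0,30],
  [0,0,-0.8,0,0,0,30],
  [0,0,-0.6,0,0,0,30],
  [0,0,-0.3,0,0,0,30],
])

```text
t: 17.32
ee_pos: [0.5006, -0.0011, 0.2277]
tcp_rot: [-0.014, 1.0, 0.0, 0.0]
force: [-0.4, 0.8, -5.1]
gripper_width: 0.0356
grip_force: 70.8
```

Request:
drive_tool([
  [0,0,0,0,0,0,30],
  [0,0,0,0,0,0,30],
  [0,0,0,0,0,0,30],
  [0,0,0,0,0,0,30],
  [0,0,0,0,0,0,30],
])

```text
t: 17.95
ee_pos: [0.5006, -0.0012, 0.2272]
tcp_rot: [-0.014, 1.0, -0.0, -0.0]
force: [-0.4, 0.4, -4.0]
gripper_width: 0.0355
grip_force: 70.8
```

```bash
python3 -c "
from h import *
st()
for n in ['lock','bow']:
  bot.get_image('side')
  for r in bot.spot_point('side',n)[:2]: print(n,np.round(r['at'],3),round(r['confidence'],2))
st()"
```

```text
t 17.95 p [ 0.5006 -0.0012  0.2272] yaw -178.4 z [-0. -0. -1.] F [-0.4  0.4 -4. ] T [-0.081  0.007 -0.043] w 0.0355 g 70.8 j [ 0.39  0.07 -0.37 -0.   -1.13 -1.93]
lock [ 0.501 -0.003  0.199] 0.71
lock [ 0.484 -0.212 -0.   ] 0.46
t 18.15 p [ 0.5006 -0.0012  0.2274] yaw -178.4 z [ 0. -0. -1.] F [ 0.6 -0.2 -4.4] T [-0.09   0.028  0.003] w 0.0351 g 70.8 j [ 0.39  0.07 -0.37  0.   -1.13 -1.93]
```

The lock's underside is at z≈0.199, well above the required 0.155, and it is still. Handing in.

```bash
python3 -c "
from bench import bot
print(bot.close_job())"
```

```text
the job is handed in; nothing more can be done
None
```

The lock is open and off the hasp: it was handed in held still by the dial, dial up, shackle fully out, about 14 cm above the box top, at about 18 s; the judge's result was not shown.

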